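Set the bar cradle one hole longer and lay the blank in it

TASK

The bar cradle on the smithy bench is set too short for the square steel bar lying beside it. Press its sprung yellow button down, slide the red jaw outwards until the button pops up in the very next hole, without forcing the button hard against the edges of the holes; then lay the bar flat in the trough between the two jaws and let go. Leave the hammer, tin and punch alone.

Things in the scene. Friction and masses are not known exactly. Their poses are not given: they have to be found in the camera images.
- stand: fixed bar cradle: dark steel base plate 165 x 345 x 12 mm with a green square tube on it (44 mm wide, 200 mm long along stand y, top 46 mm above the bench) and a trough beside it, parallel to the tube. Origin on the bench under the middle of the tube; z up, +y is the way the inner tube and its red jaw slide out.
- fixed_face (a point): centre of the green fixed jaw's face, above the trough's centre line, 34 mm above the bench (stand x = 80 mm, y = 5 mm); jaw top 48 mm above the bench. The open trough runs from here along stand +y: floor 12 mm above the bench, two steel side lips 6 mm high and 26 mm apart inside.
- carriage (a joint): how far the inner tube with the red jaw and the button has slid out towards stand +y, in m: 0 as found, 0.1 at the end of its travel; about 2 N of friction. The next hole is somewhere between 0.038 and 0.050, the hole after it 0.040 farther. The button has about 1 mm of play either way in a hole.
- button (a joint): how far the button is pressed, in m: 0 up and locked in a hole, 0.008 fully down. Sprung: 7 N to start it, 11 N fully down. Its brass shoulder reaches 4 mm up into the hole, so it is free beyond 4 mm (5.5 to 7 mm is good). Let go away from a hole, it stays under the plate at about 0.004 and pops up by itself at a hole.
- knob_top (a point): centre of the top of the yellow button's round knob, 26 mm in diameter, 20 mm tall, on a thin neck. When up, its top is 82 mm and its underside 62 mm above the bench, the underside 11 mm above the plates. Moves with the button and the carriage.
- jaw_face (a point): centre of the red jaw's face that looks at the fixed jaw, above the trough's centre line, 34 mm above the bench; the jaw's top is 48 mm above the bench. At the start the face is 120 mm from the fixed jaw's face.
- bar_mid (a point): centre of the loose dark steel square bar, 150 mm long (its x axis) and 20 x 20 mm, about 0.45 kg, lying on the bench; it must end lying along the trough, its centre then 22 mm above the bench.
- start_plate: fixed bright steel slotted index plate on top of the tube, 5 mm thick, 44 mm wide, its top 51 mm above the bench; the button's neck runs in its slot and the button starts locked in its hole. Origin at the middle of that hole on the plate's underside. The button must not be forced against it (30 N is too much).
- next_plate: fixed aluminium slotted index plate continuing the first, with the next hole and the one after; top 51.5 mm above the bench. It sits nearer or farther from cradle to cradle. Origin at the middle of its outer end, on the underside; where its holes catch must be felt or seen. The button must not be forced against it (30 N is too much).
- hammer: bystander: hammer lying on the bench beyond the cradle
- tin: bystander: brass-coloured tin, 60 mm in diameter, 75 mm tall, origin under its base
- punch: bystander: small steel punch standing upright, 22 mm in diameter, 85 mm tall, origin under its base

How it is judged:
On the way, in this order (a step that is already met when the one before it is completed fails the run):
1. the button is pressed and the tube has slid off its first hole (value of joint button above 0.003 m and value of joint carriage above 0.006 m).
2. the button has popped up in the very next hole (value of joint button below 0.0015 m and value of joint carriage between 0.035 and 0.053 m), for 0.2 s.
At the end, for the whole second after the job is handed in: the button is up (within 1.5 mm) in the very next hole (carriage between 35 and 53 mm), and the bar lies flat and at rest on the trough's floor between the two jaws (its centre within 5 mm of the trough's centre line, less than 24.5 mm above the bench, its length within 0.06 rad of the trough's) (all of step 2 and x of bar_mid in the frame of stand between 0.075 and 0.085 m and y of bar_mid in the frame of stand between 0.078 and 0.105 m and height (world z) of bar_mid below 0.0245 m and angle between the x axis of bar_mid and the y axis of stand, either way round below 0.06 rad and linear speed of bar below 0.02 m/s); the robot touches nothing.
It fails at once if the button or anything else is forced against an index plate with more than 30 N (contact force between any of start_plate, next_plate and anything else above 30 N).
It fails at once if the hammer, tin or punch is shifted by more than 30 mm (distance of any of hammer, tin, punch from where it was at the start of the episode above 0.03 m).
It also fails if it takes over 59 s, if anything falls off the work surface, if the arm or the gripper's body presses on something with over 40 N, if the wrist force passes 120 N, or if a joint passes its speed limit or range.

ROBOT

A 6-joint arm with a two-finger parallel gripper is mounted at the origin on the work surface. World frame = base frame: x ahead of the robot, y to its left, z up, the work surface at z = 0. Lengths are in m, angles in rad, forces in N, time in s.
With the tool pointing down it reaches from about 0.325 to 0.85 m from the base axis. Payload 4.4 kg.
Tool frame: the origin (TCP) lies at the very end of the fingers, on their centre line; the grasp point (between the pads) lies robot.tcp_to_grasp behind it (robot.tcp_to_grasp is the distance from the TCP to the grasp point, in m); z points along the fingers, x is the direction in which the jaws open and shut, and the axes are right-handed (so a half turn about z gives the same grasp; the last joint's range is limited). The gripper opens to 94 mm and grips with 3 to 60 N. Pads are 16 mm wide; open, the fingers measure 119 mm over their backs; the gripper's body (75 mm by 177 mm) begins 78 mm behind the grasp point.
Start: joints at [1.181, 0.207, 1.542, -0, 1.393, -0.15], TCP at [0.136, 0.559, 0.205] pointing down, gripper open.
Joint ranges: [-2.73, 2.73], [-0.86, 2.22], [0.23, 2.46], [-1.11, 4.25], [0.08, 2.63], [-2.82, 2.82]. Speed limits (rad/s): [2.79, 2.79, 3.14, 3.14, 3.14, 3.14].

INTERFACE

Orientations are given as a unit quaternion [x, y, z, w].
In Python, from workcell import robot gives the robot as it stands. Calls block until the motion is done:
- robot.goto(position, orientation): joint-space move of the TCP to a pose.
- robot.move_straight(position, ori=None, v=0.15, contact_N=None): straight line of the TCP; ori=None keeps the orientation; v is the mean speed in m/s. With contact_N (N) it stops when the force on the tool has changed by that much, and returns True; else False.
- robot.set_joints(angles): joint-space move.
- robot.open_gripper() and robot.gripper_close(effort=None): open the fingers fully, or close them until they stop; effort is the grip in N (None keeps the last).
- robot.sleep(seconds).
- robot.solve_ik(position, orientation): joint angles nearest the present ones, or None.
- robot.state(): the state.
- robot.grab_frame(name): name is "scene" or "top" or "wrist"; returns a dict with "color" (480x640x3 uint8, blue, green, red), "depth" (480x640 float32, m along the optical axis (not along the pixel's ray), 0 where there is no reading), "fx", "fy", "cx", "cy" (pixels), "k1" (the pictures are not rectified: a ray, as slopes to the right and down, at radius r is drawn at 1 + k1 r^2 times it, then the intrinsics apply), "rvec" (rotation vector, rad) and "tvec" (3), from world to camera coordinates, as OpenCV has them; the wrist camera has in their place "mount" (4x4, takes a point from camera to tool coordinates, whose origin is the TCP and whose axes are the tool frame's). Camera axes: x right, y down, z forward; pixel columns grow to the right and rows downward; lengths in m; the calibration is good to about 2 mm. A picture is of the moment at which its call begins: read the wrist's pose just before it.
A pose or a line that the arm cannot do raises robot.Unreachable and nothing moves.
- robot.sign_off(): hands the job in, once; it reports no verdict.
The state is a dict: "clock": time; "joint_positions": joint angles; "dq": joint speeds; "effort": joint torques, N m; "ee_pos": TCP position; "tool_rot": TCP orientation; "contact_force": force on the tool from outside, world axes, zero at the start; "moment": the same for the moment, N m; "grip_width": finger opening in m.
Only numpy, scipy, OpenCV 4.12 (cv2) and the standard library are available. Lean on these libraries where they do the work, as an engineer would, in place of code of your own. Each camera call takes 0.05 s, during which the arm holds its last target.

## Working session

There is one attempt and no reset: what is moved stays moved. The work goes in short steps, each a Python script; the robot and the scene stay as the last script left them, time stands still between calls to the robot, and variables do not carry over. Pictures are saved under pics/ and viewed, and the job is handed in when it is done.

```bash
ls; mkdir -p pics; python3 - <<'E'
from workcell import robot
import cv2,numpy as np
print(robot.state(), robot.tcp_to_grasp)
for n in("scene","top","wrist"):
    f=robot.grab_frame(n); cv2.imwrite(f"pics/a_{n}.png",f["color"]); np.savez(f"pics/a_{n}.npz",**f)
    print(n,{k:v for k,v in f.items() if k not in("color","depth")}, (f["depth"]>0).mean())
E
```

```text
pics
{'clock': 0.0, 'joint_positions': array([ 1.18149896e+00,  2.07387312e-01,  1.54294346e+00, -2.41067628e-05,
        1.39350390e+00, -1.50506195e-01]), 'dq': array([ 0.00010509, -0.0003681 , -0.00108537,  0.00061319, -0.00081118,
       -0.00207221]), 'effort': array([-8.97929003e-04, -3.70892179e+01, -2.81413579e+01,  6.97105774e-02,
        3.64055182e-02, -1.60026766e-04]), 'ee_pos': array([0.13571607, 0.55792276, 0.20431436]), 'tool_rot': array([ 7.86295925e-01,  6.17849061e-01, -9.69484815e-04,  5.62941116e-04]), 'contact_force': array([ 5.77828585e-01, -1.41439644e+00, -2.72812398e-04]), 'moment': array([-0.06737314, -0.02732659, -0.01742272]), 'grip_width': 0.09393342723114852} 0.0188
scene {'fx': 462.38906572181804, 'fy': 462.38906572181804, 'cx': 313.9342322484755, 'cy': 235.40861414803447, 'k1': -0.08776780575442215, 'rvec': array([ 1.79989091,  1.99292316, -0.61902074]), 'tvec': array([ 0.14853069, -0.45076704,  1.13054805])} 0.9960091145833333
top {'fx': 462.9671542403054, 'fy': 462.9671542403054, 'cx': 313.0527770687078, 'cy': 241.00849883167214, 'k1': 0.033404802426780296, 'rvec': array([ 2.15199654, -2.10887736,  0.09383865]), 'tvec': array([-0.0859347 ,  0.60614595,  0.65050167])} 0.9961393229166666
wrist {'fx': 410.545603979456, 'fy': 410.545603979456, 'cx': 320.77414915993614, 'cy': 245.57965536861212, 'k1': 0.020919462188913353, 'mount': array([[ 9.99999762e-01, -6.42978268e-04, -2.50238925e-04,
        -1.45363294e-04],
       [ 6.83601400e-04,  9.72440805e-01,  2.33148910e-01,
        -6.73666352e-02],
       [ 9.34328587e-05, -2.33149026e-01,  9.72441013e-01,
        -1.79970914e-01],
       [ 0.00000000e+00,  0.00000000e+00,  0.00000000e+00,
         1.00000000e+00]])} 0.9961393229166666
```

View pics/a_scene.png

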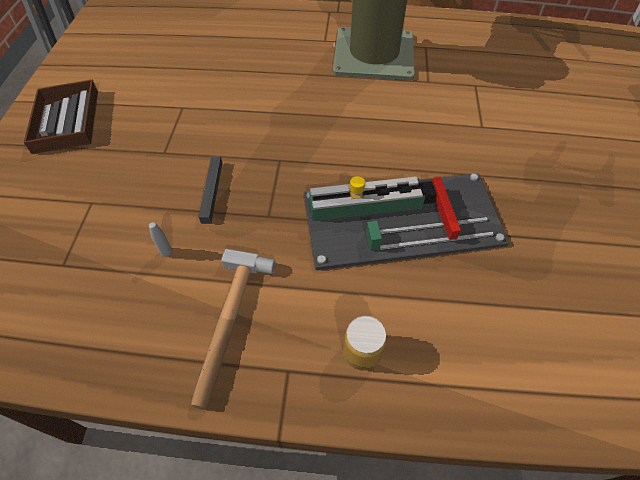

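View pics/a_top.png

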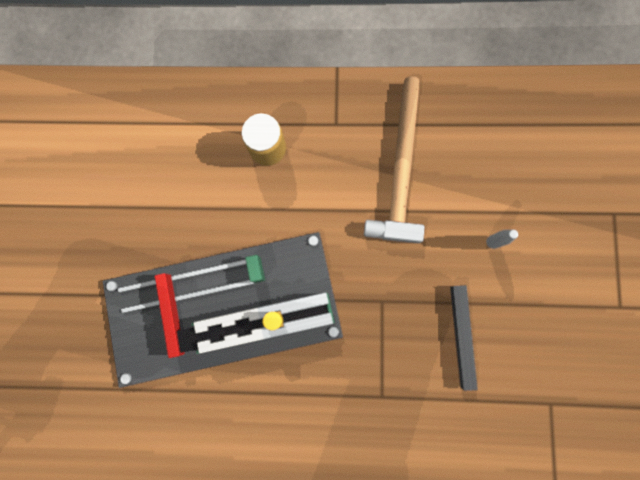

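View pics/a_wrist.png

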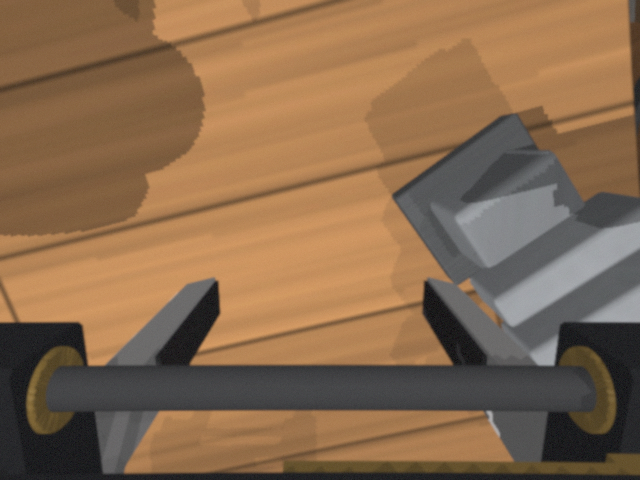

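The top view shows the knob at (273,321), the next hole at about (243,326) and the one after at about (215,333). The green jaw is at (254,268), the red jaw at (168,315) and the bar at (464,338). Next I'll measure them.

```bash
python3 -c "
import cv2,numpy as np
f=np.load('pics/a_top.npz');cv2.imwrite('pics/b_plate.png',cv2.resize(f['color'][280:365,175:345],None,fx=4.5,fy=4.5,interpolation=cv2.INTER_CUBIC))"
```

```text
(no output)
```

View pics/b_plate.png

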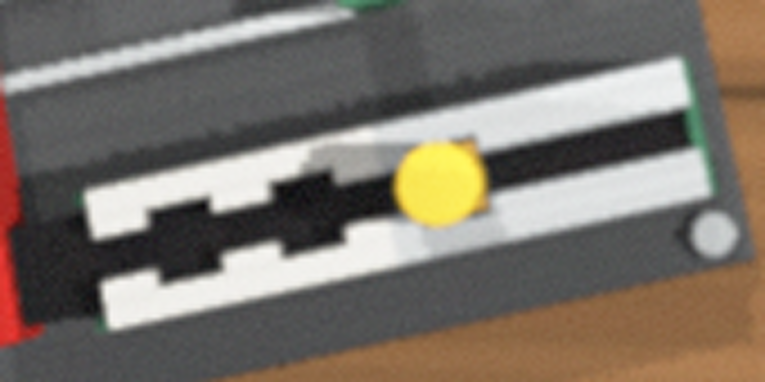

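View pics/b_scene.png

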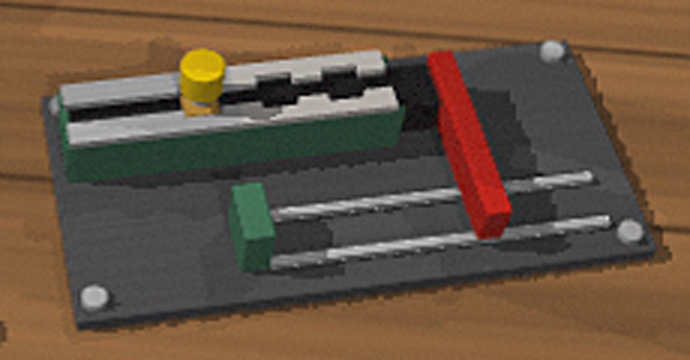

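The plate crop shows the knob at (272.8,320.9), the next hole at (243.4,327.1) and the one after at (215.9,333.6) in full-frame pixels. The plates end at the tube end.

```bash
python3 - <<'E'
from h import *
f={k:v[()] for k,v in np.load("pics/a_top.npz").items()};fs={k:v[()] for k,v in np.load("pics/a_scene.npz").items()}
hsv=cv2.cvtColor(f["color"],cv2.COLOR_BGR2HSV)
for nm,q in(("top",f),("scene",fs)):
    h=cv2.cvtColor(q["color"],cv2.COLOR_BGR2HSV)
    m,s,ce=blob((h[...,0]>23)&(h[...,0]<33)&(h[...,1]>190)&(h[...,2]>120)); print(nm,"knob",s,ce,onz(q,ce,.082))
    Rw,o=cam(q);print(o)
# plates
roi=np.zeros(hsv.shape[:2],bool);roi[285:360,185:340]=1
W=roi&(hsv[...,1]<40)&(hsv[...,2]>150)
W=cv2.morphologyEx(W.astype(np.uint8),cv2.MORPH_CLOSE,np.ones((15,15)))
m,s,ce=blob(W);rect=cv2.minAreaRect(np.argwhere(m)[:,::-1].astype(np.float32))
bp=onz(f,cv2.boxPoints(rect),.0512);print("plates",s,rect,bp.round(4))
h1=onz(f,[[243.4,327.1],[215.9,333.6]],.0515);print("holes",h1,np.linalg.norm(h1[1]-h1[0]))
# screws
roi=np.zeros(hsv.shape[:2],bool);roi[225:395,95:350]=1
for p in[(313,241),(112,286),(126,379),(333.5,332)]:print("screw",onz(f,p,.015))
p=onz(f,[[118,290.5],[246,261.5],[122,311.5],[252,284]],.018);print("lips",p.round(4))
E
```

```text
Traceback (most recent call last):
  File "h.py", line 22, in blob
    o=1+np.argsort(-s[1:,4]);return l==o[k],s[o[k]],c[o[k]]
                                       ~^^^
IndexError: index 0 is out of bounds for axis 0 with size 0
```

```bash
cat > m.py <<'E'
from h import *
f={k:v[()] for k,v in np.load("pics/a_top.npz").items()};fs={k:v[()] for k,v in np.load("pics/a_scene.npz").items()}
hsv=cv2.cvtColor(f["color"],cv2.COLOR_BGR2HSV)
print(hsv[321,273],f["color"][321,273])
for nm,q in(("top",f),("scene",fs)):
    h=cv2.cvtColor(q["color"],cv2.COLOR_BGR2HSV)
    M=(h[...,0]>22)&(h[...,0]<35)&(h[...,1]>150)&(h[...,2]>200)
    if M.any():
        m,s,ce=blob(M); print(nm,"knob",s,ce,onz(q,ce,.082))
    print(cam(q)[1])
# plates
roi=np.zeros(hsv.shape[:2],bool);roi[285:360,185:340]=1
W=roi&(hsv[...,1]<40)&(hsv[...,2]>150)
W=cv2.morphologyEx(W.astype(np.uint8),cv2.MORPH_CLOSE,np.ones((15,15)))
m,s,ce=blob(W);rect=cv2.minAreaRect(np.argwhere(m)[:,::-1].astype(np.float32))
bp=onz(f,cv2.boxPoints(rect),.0512);print("plates",s,rect,bp.round(4))
h1=onz(f,[[243.4,327.1],[215.9,333.6]],.0515);print("holes",h1,np.linalg.norm(h1[1]-h1[0]))
for p in[(313,241),(112,286),(126,379),(333.5,332)]:print("screw",onz(f,p,.015))
p=onz(f,[[118,290.5],[246,261.5],[122,311.5],[252,284]],.018);print("lips",p.round(4))
E
python3 m.py
```

```text
[ 27 166 250] [ 87 234 250]
top knob [263 312  19  18 261] [272.24904215 320.36398467] [[ 0.49157783 -0.02242293  0.082     ]]
[ 0.51612349 -0.1061193   0.72132193]
scene knob [350 177  14  10 110] [356.96363636 181.6       ] [[ 0.49207802 -0.02250337  0.082     ]]
[ 1.01478295 -0.0352322   0.68728847]
plates [ 194  293  145   60 4191] ((265.4715576171875, 325.46148681640625), (44.59154510498047, 141.0137939453125), 80.13418579101562) [[ 0.4945  0.0978  0.0512]
 [ 0.5334 -0.1019  0.0512]
 [ 0.4718 -0.1138  0.0512]
 [ 0.4333  0.083   0.0512]]
holes [[0.47994272 0.02270948 0.0515    ]
 [0.46988751 0.06189791 0.0515    ]] 0.040457879661093356
screw [[ 0.61097583 -0.07243357  0.015     ]]
screw [[0.53569066 0.23589674 0.015     ]]
screw [[0.39795485 0.20262264 0.015     ]]
screw [[ 0.47413963 -0.10632761  0.015     ]]
lips [[0.5289 0.2246 0.018 ]
 [0.5771 0.0296 0.018 ]
 [0.4973 0.2158 0.018 ]
 [0.5429 0.0189 0.018 ]]
```

The knob is at (0.4918, -0.0225) from both views, and the next hole is about 47 mm further along. I'll hover over the knob with the jaws along stand y and check with the wrist camera.

```bash
cat >> h.py <<'E'
TH=1.8114
ys=np.array([np.cos(TH),np.sin(TH),0]);xs=np.array([np.sin(TH),-np.cos(TH),0])
def quat(ang): # tool x at world angle ang, pointing down
    x=np.array([np.cos(ang),np.sin(ang),0]);z=np.array([0,0,-1.]);return R.from_matrix(np.c_[x,np.cross(z,x),z]).as_quat()
def show(n,f): cv2.imwrite(f"pics/{n}.png",f["color"]);np.savez(f"pics/{n}.npz",**f)
E
python3 - <<'E'
from h import *
from workcell import robot
K=np.array([.4918,-.0225,0])
for a in(TH,TH-np.pi):
    print(robot.solve_ik(K+[0,0,.15],quat(a)))
a=TH if abs((robot.solve_ik(K+[0,0,.15],quat(TH)) if robot.solve_ik(K+[0,0,.15],quat(TH)) is not None else [9]*6)[5])<2.7 else TH-np.pi
j=[robot.solve_ik(K+[0,0,.15],quat(q)) for q in(TH,TH-np.pi)]
a=min([(abs(x[5]),q) for x,q in zip(j,(TH,TH-np.pi)) if x is not None])[1];print(a)
robot.goto(K+[0,0,.15],quat(a))
st=robot.state();f=robot.grab_frame("wrist");show("c_wrist",f);f["st"]=0
print(st["clock"],st["ee_pos"],st["contact_force"])
h=cv2.cvtColor(f["color"],cv2.COLOR_BGR2HSV)
M=(h[...,0]>22)&(h[...,0]<35)&(h[...,1]>150)&(h[...,2]>190)
m,s,ce=blob(M);print(s,ce,onz(f,ce,.082,st),proj(f,K+[0,0,.082],st))
E
```

```text
[-2.21716983e-01  8.54196674e-02  1.80026856e+00 -4.44089210e-16
  1.25590442e+00 -2.03311698e+00]
[-2.21716983e-01  8.54196674e-02  1.80026856e+00 -4.44089210e-16
  1.25590442e+00  1.10847567e+00]
-1.3301926535897932
2.575 [ 0.49190665 -0.02178237  0.15007446] [-0.90609906  1.2891827  -0.11776257]
[ 301  236   41   42 1217] [321.00328677 256.48397699] [[ 0.49256639 -0.02182139  0.082     ]] [[321.76310119 257.88219723]]
```

View pics/c_wrist.png

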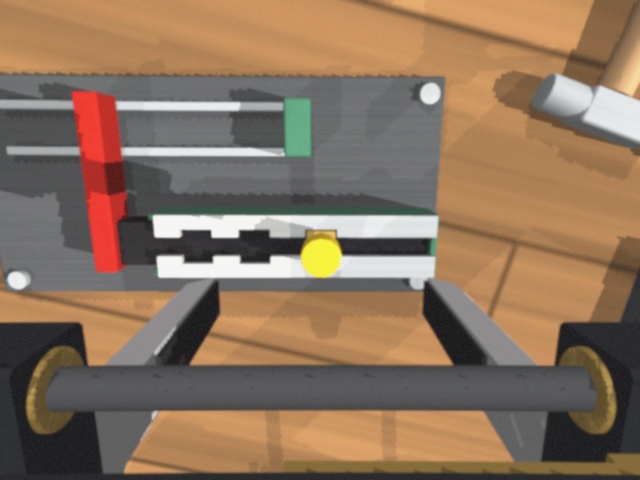

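The wrist view confirms the knob at (321,256) and shows the holes at (255,246) and (197,246). It also shows the green jaw face at column 284, the red jaw face at column 116–123, and the lips at rows 104 and 151.

```bash
python3 - <<'E'
from h import *
f={k:v[()] for k,v in np.load("pics/c_wrist.npz").items()}
from workcell import robot
st=robot.state()
K=np.array([.4921,-.0222,0])
S=lambda p:np.c_[(p-K)@xs,(p-K)@ys].round(4)
P=lambda px,z:print(S(onz(f,px,z,st)))
P([[255,246],[197,246],[155,246],[435,246]],.0515)   # holes, plate ends
P([[284,98],[284,155]],.048) # fixed face
P([[116,120]],.048) #red
P([[430,93],[18,280]],.015)
P([[200,104],[200,151.5]],.018)
P([[437,100]],.012)
P([[155,216],[155,276],[430,216],[430,276]],.0515)
E
python3 -c "
import cv2,numpy as np
f=np.load('pics/c_wrist.npz');cv2.imwrite('pics/c_crop.png',cv2.resize(f['color'][80:290,60:345],None,fx=2.7,fy=2.7,interpolation=cv2.INTER_CUBIC))"
```

```text
[[-1.000e-04  4.640e-02]
 [-2.000e-04  8.670e-02]
 [-2.000e-04  1.158e-01]
 [-0.000e+00 -7.910e-02]]
[[0.0978 0.0244]
 [0.0618 0.0252]]
[[0.0837 0.1345]]
[[ 0.1047 -0.0782]
 [-0.037   0.2417]]
[[0.0968 0.0874]
 [0.0636 0.0898]]
[[ 0.1003 -0.0844]]
[[ 0.0209  0.1138]
 [-0.0221  0.1179]
 [ 0.0211 -0.0743]
 [-0.0219 -0.077 ]]
```

View pics/c_crop.png

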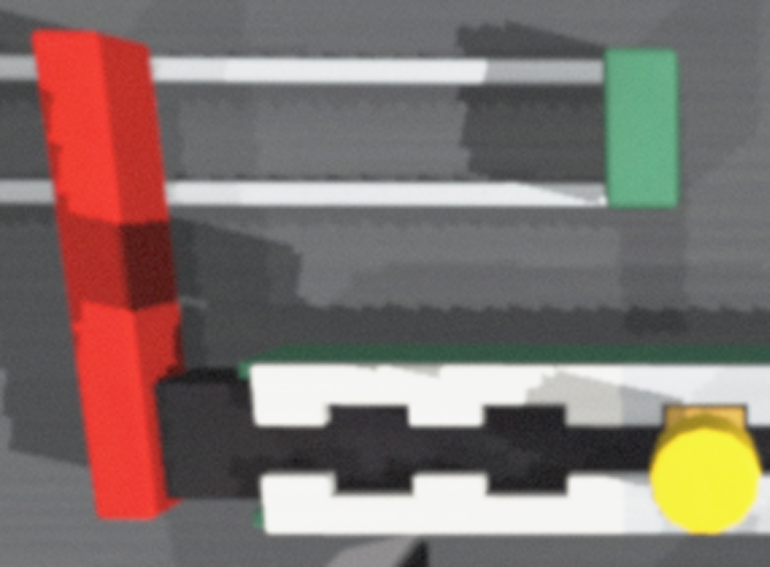

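```bash
python3 - <<'E'
from h import *
from workcell import robot
K=np.array([.4921,-.0222,0]);q=quat(TH-np.pi)
def rep(t):
    s=robot.state();F=s["contact_force"];d=s["ee_pos"]-K
    print(t,round(s["clock"],2),"xyz",(d@xs).round(4),(d@ys).round(4),s["ee_pos"][2].round(4),"F",(F@xs).round(1),(F@ys).round(1),F[2].round(1),s["grip_width"].round(4))
rep("hover")
print(robot.move_straight(K+[0,0,.090],q,.12));
print(robot.move_straight(K+[0,0,.065],q,.05,contact_N=8));rep("down")
robot.gripper_close(15);rep("closed")
robot.sleep(.2);rep("closed")
st=robot.state();f=robot.grab_frame("wrist");show("d_wrist",f)
E
```

```text
Traceback (most recent call last):
AttributeError: 'float' object has no attribute 'round'
```

```bash
cat >> h.py <<'E'
K=np.array([.4921,-.0222,0]);q=quat(TH-np.pi)
def rep(t):
    from workcell import robot
    s=robot.state();F=s["contact_force"];d=s["ee_pos"]-K
    print(t,"t%.2f xs %.4f ys %.4f z %.4f | F %.1f %.1f %.1f | w %.4f"%(s["clock"],d@xs,d@ys,s["ee_pos"][2],F@xs,F@ys,F[2],s["grip_width"]));return s
E
python3 - <<'E'
from h import *
from workcell import robot
rep("hover")
print(robot.move_straight(K+[0,0,.090],q,.12));
print(robot.move_straight(K+[0,0,.065],q,.05,contact_N=8));rep("down")
robot.gripper_close(15);rep("closed")
robot.sleep(.2);rep("closed")
st=robot.state();f=robot.grab_frame("wrist");show("d_wrist",f)
E
```

```text
hover t2.62 xs -0.0001 ys 0.0005 z 0.1501 | F 0.6 0.3 0.1 | w 0.0938
False
False
down t3.92 xs -0.0001 ys 0.0000 z 0.0648 | F 0.3 0.1 0.1 | w 0.0939
closed t4.98 xs -0.0000 ys 0.0005 z 0.0650 | F -0.3 2.3 -0.0 | w 0.0254
closed t5.18 xs -0.0000 ys 0.0005 z 0.0650 | F -0.1 3.7 2.5 | w 0.0257
```

View pics/d_wrist.png

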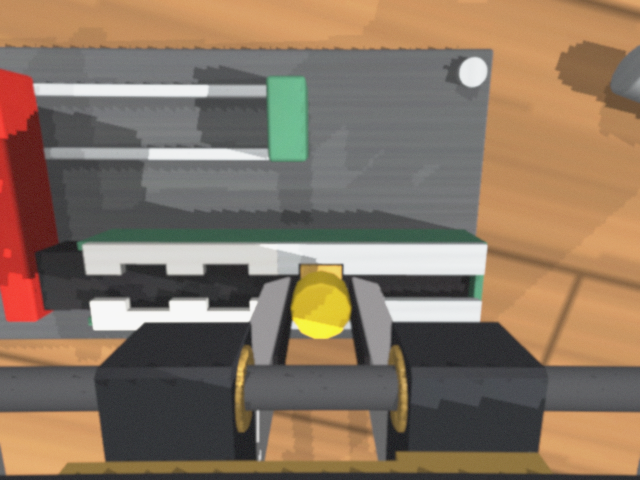

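```bash
python3 - <<'E'
from h import *
from workcell import robot
for z in(.0625,.060,.0585):
    robot.move_straight(K+.0003*ys+[0,0,z],q,.03);rep(z)
st=robot.state();f=robot.grab_frame("wrist");show("e_wrist",f)
m,s,ce=blob((lambda h:(h[...,0]>20)&(h[...,0]<35)&(h[...,1]>150)&(h[...,2]>150))(cv2.cvtColor(f["color"],cv2.COLOR_BGR2HSV)));print(s,ce)
g=np.load("pics/d_wrist.npz")["color"];m,s,ce=blob((lambda h:(h[...,0]>20)&(h[...,0]<35)&(h[...,1]>150)&(h[...,2]>150))(cv2.cvtColor(g,cv2.COLOR_BGR2HSV)));print(s,ce)
E
```

```text
0.0625 t5.48 xs 0.0001 ys 0.0005 z 0.0632 | F -2.5 4.2 7.4 | w 0.0257
0.06 t5.73 xs 0.0001 ys 0.0005 z 0.0609 | F -2.6 4.3 9.3 | w 0.0255
0.0585 t5.98 xs 0.0001 ys 0.0005 z 0.0596 | F -2.8 4.0 9.7 | w 0.0258
[ 292  269   59   70 3132] [320.51021711 304.6197318 ]
[ 291  268   60   71 3136] [320.54815051 304.55229592]
```

View pics/e_wrist.png

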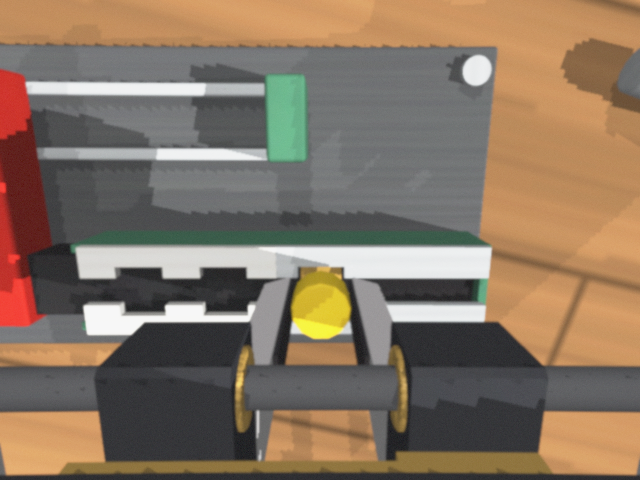

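The knob moves with the fingers. The 9.7 N reading matches the spring at 5.4 mm, so the button is free of the hole. I'll go slightly deeper and slide.

```bash
python3 - <<'E'
from h import *
from workcell import robot
robot.move_straight(K+.0003*ys+[0,0,.0579],q,.03);rep("p")
for y in(.004,.009,.016):
    c=robot.move_straight(K+y*ys+[0,0,.0579],q,.03,contact_N=12);rep((y,c))
    if c:break
st=robot.state();f=robot.grab_frame("wrist");show("f_wrist",f)
E
```

```text
p t6.28 xs 0.0001 ys 0.0005 z 0.0591 | F -2.9 4.1 9.4 | w 0.0258
(0.004, False) t6.56 xs 0.0001 ys 0.0026 z 0.0593 | F -3.8 0.9 9.1 | w 0.0253
(0.009, False) t6.88 xs 0.0001 ys 0.0073 z 0.0594 | F -3.8 -0.5 10.7 | w 0.0254
(0.016, False) t7.26 xs 0.0001 ys 0.0144 z 0.0594 | F -3.8 -1.2 9.2 | w 0.0257
```

View pics/f_wrist.png

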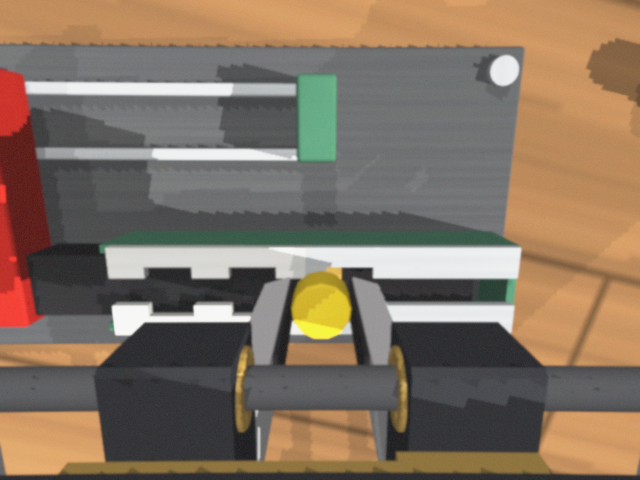

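```bash
python3 - <<'E'
from h import *
from workcell import robot
for y in(.026,.037):
    c=robot.move_straight(K+y*ys+[0,0,.0579],q,.04,contact_N=12);rep((y,c))
    if c:break
robot.sleep(.1);s=rep("end")
robot.open_gripper();rep("open")
y0=(s["ee_pos"]-K)@ys
robot.move_straight(K+y0*ys+[0,0,.0635],q,.05)
c=robot.move_straight(K+(y0+.029)*ys+[0,0,.0635],q,.08,contact_N=8);rep(("appr",c))
st=robot.state();f=robot.grab_frame("wrist");show("g_wrist",f)
E
```

```text
(0.026, False) t7.71 xs 0.0001 ys 0.0246 z 0.0593 | F -4.2 -0.6 10.2 | w 0.0252
(0.037, False) t8.13 xs 0.0001 ys 0.0356 z 0.0593 | F -4.3 -0.1 9.9 | w 0.0257
end t8.23 xs 0.0002 ys 0.0356 z 0.0593 | F -4.8 -0.1 9.5 | w 0.0255
open t9.37 xs 0.0000 ys 0.0370 z 0.0579 | F -0.0 -0.1 -0.8 | w 0.0938
('appr', False) t10.14 xs -0.0001 ys 0.0652 z 0.0634 | F -0.2 0.1 -0.4 | w 0.0938
```

View pics/g_wrist.png

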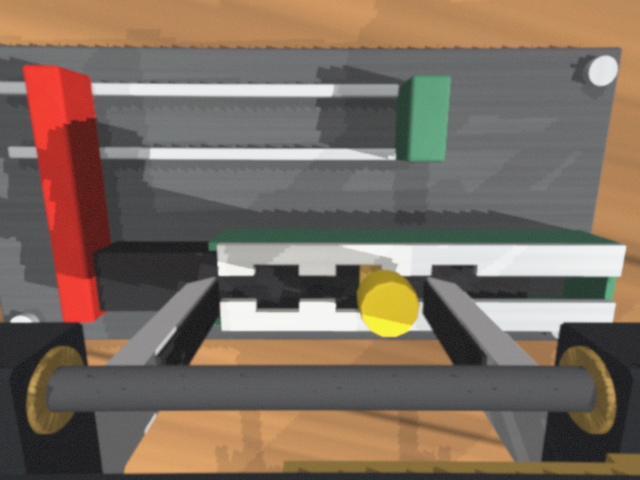

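The knob is at (388,302), under the plate just short of the hole at columns 337–385. The right finger is a few mm behind it, so I'll push slowly with force watching.

```bash
python3 - <<'E'
from h import *
from workcell import robot
y=.0665;hit=0
while y<.0905:
    y+=.0015
    c=robot.move_straight(K+y*ys+[0,0,.0635],q,.012,contact_N=9);s=rep((round(y,4),c))
    F=s["contact_force"]@ys
    if c or abs(F)>9: break
st=robot.state();f=robot.grab_frame("wrist");show("i_wrist",f)
E
```

```text
(0.068, False) t10.62 xs -0.0000 ys 0.0679 z 0.0635 | F -0.0 -0.7 0.5 | w 0.0943
(0.0695, False) t10.90 xs 0.0000 ys 0.0695 z 0.0635 | F -0.4 -0.4 0.4 | w 0.0939
(0.071, False) t11.18 xs 0.0000 ys 0.0700 z 0.0635 | F -0.1 -5.9 -1.3 | w 0.0939
(0.0725, False) t11.45 xs 0.0000 ys 0.0705 z 0.0635 | F -0.4 -7.8 -2.6 | w 0.0939
(0.074, False) t11.72 xs 0.0000 ys 0.0717 z 0.0635 | F -1.8 -9.6 -2.4 | w 0.0939
```

View pics/i_wrist.png

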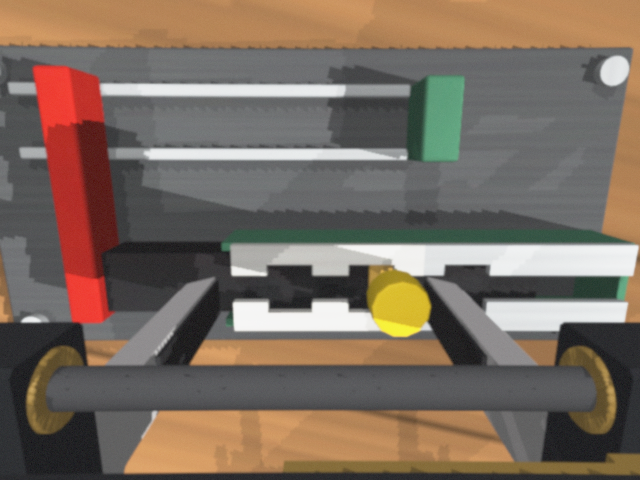

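```bash
python3 - <<'E'
from h import *
from workcell import robot
f={k:v[()] for k,v in np.load("pics/i_wrist.npz").items()}
cv2.imwrite('pics/i_crop.png',cv2.resize(f['color'][225:345,220:500],None,fx=2.85,fy=2.85,interpolation=cv2.INTER_CUBIC))
st=rep("now")
h=cv2.cvtColor(f["color"],cv2.COLOR_BGR2HSV)
m,s,ce=blob((h[...,0]>22)&(h[...,0]<35)&(h[...,1]>150)&(h[...,2]>190))
for z in(.082,.078):
    p=onz(f,ce,z,st)-K;print(z,ce,p@xs,p@ys)
p=onz(f,[[350,270],[290,288],[467,272]],.0515,st)-K;print(p@xs,p@ys)
fs=robot.grab_frame("scene");ft=robot.grab_frame("top");show("i_scene",fs);show("i_top",ft)
cv2.imwrite('pics/i_sc.png',cv2.resize(fs['color'][160:270,290:520],None,fx=3.4,fy=3.4,interpolation=cv2.INTER_CUBIC))
E
```

```text
now t11.78 xs -0.0000 ys 0.0717 z 0.0635 | F -0.8 -8.6 -2.8 | w 0.0940
0.082 [400.59145583 308.8900871 ] [0.00117179] [0.03815482]
0.078 [400.59145583 308.8900871 ] [-0.0004743] [0.03730881]
[ 0.00891212 -0.00030915  0.00784838] [0.05729457 0.08673155 0.00020739]
```

View pics/i_crop.png

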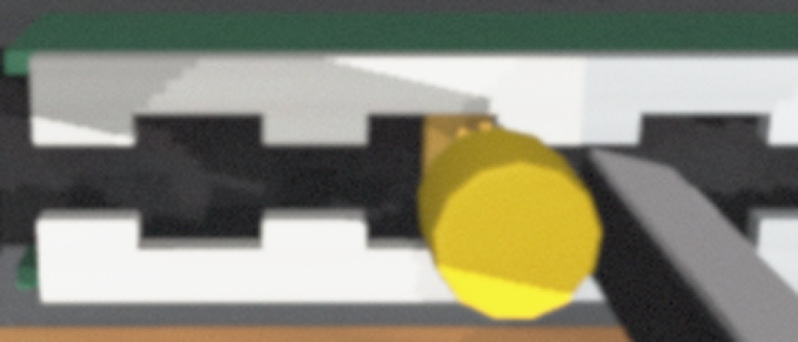

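View pics/i_sc.png

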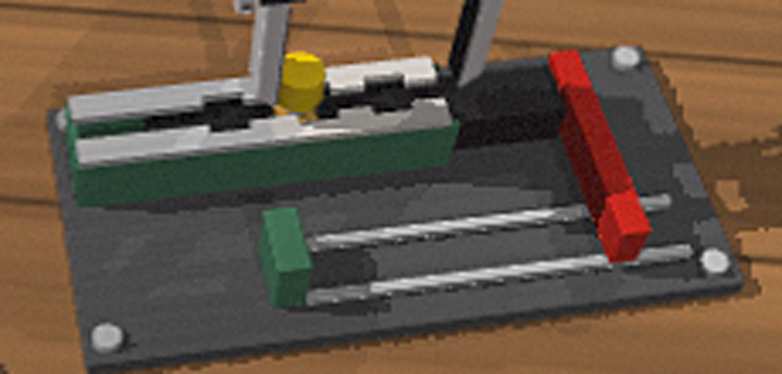

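The crop shows the brass shoulder still about 8–9 mm short of the hole's far edge. That means the 9 N is sliding friction, not a catch. I'll continue with a higher absolute limit.

```bash
python3 - <<'E'
from h import *
from workcell import robot
y=.074
while y<.088:
    y+=.001
    c=robot.move_straight(K+y*ys+[0,0,.0635],q,.010,contact_N=7);s=rep((round(y,4),c))
    F=s["contact_force"]@ys
    if c or abs(F)>14: break
st=robot.state();f=robot.grab_frame("wrist");show("j_wrist",f)
cv2.imwrite('pics/j_crop.png',cv2.resize(f['color'][225:345,220:500],None,fx=2.85,fy=2.85,interpolation=cv2.INTER_CUBIC))
E
```

```text
(0.075, False) t12.12 xs 0.0000 ys 0.0725 z 0.0635 | F -0.9 -9.1 -2.2 | w 0.0939
(0.076, False) t12.38 xs 0.0000 ys 0.0735 z 0.0635 | F -0.1 -8.6 -1.9 | w 0.0939
(0.077, False) t12.62 xs 0.0000 ys 0.0745 z 0.0635 | F -0.9 -8.6 -3.1 | w 0.0939
(0.078, False) t12.88 xs 0.0000 ys 0.0757 z 0.0636 | F -0.9 -9.1 -0.8 | w 0.0943
(0.079, False) t13.12 xs 0.0000 ys 0.0767 z 0.0636 | F -1.2 -9.0 -1.9 | w 0.0939
(0.08, False) t13.38 xs 0.0000 ys 0.0778 z 0.0637 | F -1.0 -8.1 0.2 | w 0.0935
(0.081, False) t13.62 xs 0.0001 ys 0.0794 z 0.0640 | F -1.1 -6.0 2.0 | w 0.0940
(0.082, False) t13.88 xs 0.0004 ys 0.0820 z 0.0639 | F 0.4 -1.9 1.6 | w 0.0936
(0.083, False) t14.12 xs 0.0004 ys 0.0826 z 0.0638 | F -0.1 -4.6 1.2 | w 0.0938
(0.084, False) t14.38 xs 0.0004 ys 0.0827 z 0.0638 | F 0.0 -7.2 1.3 | w 0.0939
(0.085, False) t14.62 xs 0.0004 ys 0.0828 z 0.0637 | F -0.3 -9.2 1.2 | w 0.0941
(0.086, False) t14.88 xs 0.0004 ys 0.0829 z 0.0637 | F -0.2 -11.3 0.5 | w 0.0941
(0.087, False) t15.12 xs 0.0004 ys 0.0830 z 0.0636 | F -0.8 -15.0 -1.3 | w 0.0943
```

View pics/j_crop.png

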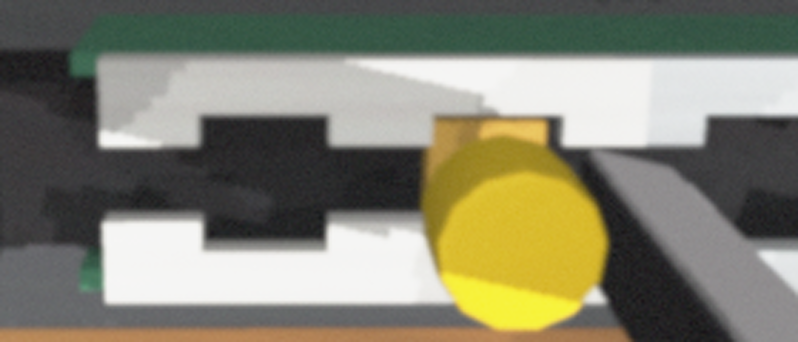

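The force dipped at 0.082 and then rose stiffly, and the brass now fills the hole. I'll back off, lift clear and verify the button height in the other views.

```bash
python3 - <<'E'
from h import *
from workcell import robot
robot.move_straight(K+.065*ys+[0,0,.0635],q,.08);rep("back")
robot.move_straight(K+.065*ys+[0,0,.15],q,.15);s=rep("up")
def kn(f):
    h=cv2.cvtColor(f["color"],cv2.COLOR_BGR2HSV)
    m,s,ce=blob((h[...,0]>22)&(h[...,0]<35)&(h[...,1]>150)&(h[...,2]>190));return ce
fw=robot.grab_frame("wrist");fs=robot.grab_frame("scene");show("k_wrist",fw);show("k_scene",fs)
# triangulate knob top (wrist,scene) via heights
for z in(.074,.078,.082):
    a=onz(fw,kn(fw),z,s)[0]-K;b=onz(fs,kn(fs),z)[0]-K
    print(z,"wrist",a@xs,a@ys,"scene",b@xs,b@ys)
P=lambda px,z:[((onz(fw,p,z,s)[0]-K)@xs,(onz(fw,p,z,s)[0]-K)@ys) for p in px]
E
```

```text
back t15.60 xs -0.0004 ys 0.0655 z 0.0631 | F -0.6 -0.2 0.0 | w 0.0938
up t16.32 xs -0.0007 ys 0.0655 z 0.1492 | F 0.2 -0.5 -1.1 | w 0.0938
0.074 wrist -0.0013716302928490308 0.047675639230692464 scene -0.0069460605996687925 0.050420437581964475
0.078 wrist -0.0002972810321159056 0.04795071673903036 scene -0.0036101600328238004 0.04919669495428409
0.082 wrist 0.0007770682286172197 0.04822579424736825 scene -0.00027425946597880806 0.04797295232660371
```

View pics/k_wrist.png

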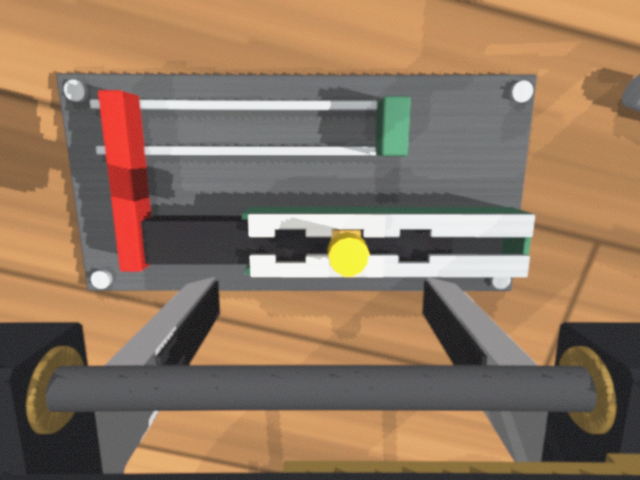

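The button is up: the height is consistent with 82 mm and the carriage is at about 48 mm. Next I'll hover over the bar.

```bash
python3 - <<'E'
from h import *
from workcell import robot
fw={k:v[()] for k,v in np.load("pics/k_wrist.npz").items()};s=robot.state()
for px,z in(([[195,217],[195,264]],.044),([[195,217],[195,264]],.040),([[246,216],[246,275]],.0515),([[377,97],[377,155]],.048),([[250,105],[250,150.5]],.018)):
    p=onz(fw,px,z,s)-K;print(z,(p@xs).round(4),(p@ys).round(4))
B=np.array([.472,-.2945,.0])
SO=K+.0198*ys
for flip in(0,1):
  be=.089+flip*np.pi
  for k in(1,-1):
    a=be+k*np.pi/2; G=B+.021*np.array([np.cos(be),np.sin(be),0])
    j=robot.solve_ik(G+[0,0,.15],quat(a)); j2=robot.solve_ik(SO+.0815*xs+.110*ys+[0,0,.05],quat(TH+k*np.pi/2))
    print(flip,k,None if j is None else j.round(2)[[0,5]],None if j2 is None else j2.round(2)[[0,5]])
E
```

```text
0.044 [ 0.0179 -0.0163] [0.1536 0.1561]
0.04 [ 0.0172 -0.0175] [0.1548 0.1574]
0.0515 [ 0.0199 -0.0222] [0.1165 0.1184]
0.048 [0.0967 0.0604] [0.0293 0.0281]
0.018 [0.0946 0.0629] [0.1162 0.1176]
0 1 [-0.69 -2.35] None
0 -1 [-0.69  0.8 ] [ 0.07 -0.17]
1 1 [-0.74  0.74] None
1 -1 [-0.74 -2.4 ] [ 0.07 -0.17]
```

```bash
python3 - <<'E'
from h import *
from workcell import robot
be=.089;B=np.array([.472,-.2945,0]);u=np.array([np.cos(be),np.sin(be),0])
robot.move_straight(K+.065*ys+[0,0,.19],q,.2)
robot.goto(B+.021*u+[0,0,.17],quat(be-np.pi/2))
robot.sleep(.1);st=robot.state();f=robot.grab_frame("wrist");show("l_wrist",f);np.savez("pics/l_st.npz",ee_pos=st["ee_pos"],tool_rot=st["tool_rot"])
print(st["clock"],st["ee_pos"],proj(f,[B+[0,0,.02],B+.075*u+[0,0,.02],B-.075*u+[0,0,.02]],st))
E
```

```text
18.1417 [ 0.4933487  -0.29112353  0.17004363] [[322.48612739 256.57380507]
 [322.71882046 164.76466589]
 [322.27926194 339.42294152]]
```

View pics/l_wrist.png

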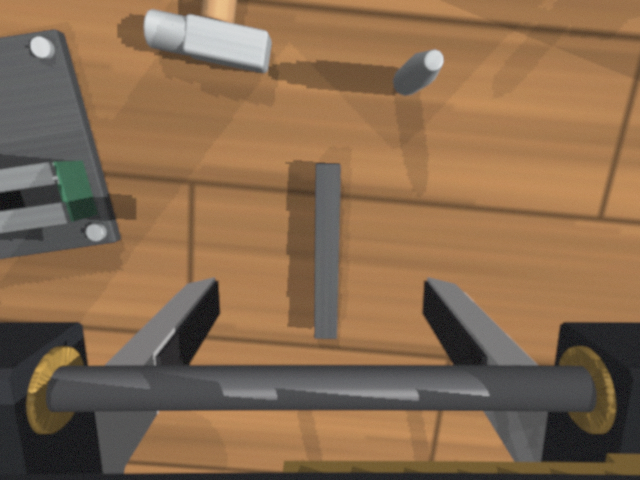

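The bar runs from (327.7,164) to (326,338), well between the fingers.

```bash
python3 - <<'E'
from h import *
f={k:v[()] for k,v in np.load("pics/l_wrist.npz").items()};st=np.load("pics/l_st.npz")
c=f["color"].astype(int);roi=np.zeros(c.shape[:2],bool);roi[158:342,312:345]=1
M=roi&(abs(c[...,2]-c[...,0])<25)
m,s,ce=blob(M);rect=cv2.minAreaRect(np.argwhere(m)[:,::-1].astype(np.float32));print(s,ce,rect)
rows=range(170,335,5);L=np.array([[np.where(m[r])[0].mean(),r] for r in rows]);P=onz(f,L,.02,st)
d=np.polyfit(P[:,0],P[:,1],1);print("angle",np.arctan(d[0]))
e=onz(f,[[327.7,163.5],[326,338.5]],.02,st);print(e,np.linalg.norm(e[0]-e[1]),e.mean(0))
x=e.mean(0)[0];print(x,np.polyval(d,x))
w=onz(f,[[np.where(m[250])[0].min(),250],[np.where(m[250])[0].max()+1,250]],.02,st);print(np.linalg.norm(w[0]-w[1]))
E
```

```text
[ 314  163   27  176 4121] [326.32637709 248.83256491] ((327.00372314453125, 250.527587890625), (25.133079528808594, 174.98670959472656), 0.45113855600357056)
angle 0.0804570724816006
[[ 0.54803093 -0.29165474  0.02      ]
 [ 0.39846445 -0.30432431  0.02      ]] 0.15010212652446225 [ 0.47324769 -0.29798952  0.02      ]
0.47324769076518286 -0.2975108662115813
0.01989883844072907
```

```bash
python3 - <<'E'
from h import *
from workcell import robot
be=.082;B=np.array([.4732,-.2977,0]);u=np.array([np.cos(be),np.sin(be),0]);Q=quat(be-np.pi/2);G=B+.021*u
robot.move_straight(G+[0,0,.04],Q,.2)
c=robot.move_straight(G+[0,0,.008],Q,.06,contact_N=10);rep(("down",c))
robot.gripper_close(55);robot.sleep(.1);rep("closed")
robot.move_straight(G+[0,0,.03],Q,.08)
robot.move_straight(G+[0,0,.12],Q,.2);rep("up")
robot.sleep(.1)
f=robot.grab_frame("wrist");show("m_wrist",f);f=robot.grab_frame("scene");show("m_scene",f)
cv2.imwrite('pics/m_sc.png',cv2.resize(f['color'][60:260,140:380],None,fx=3,fy=3))
E
```

```text
('down', False) t19.68 xs -0.0633 ys -0.2663 z 0.0077 | F 1.0 0.1 0.5 | w 0.0940
closed t20.91 xs -0.0633 ys -0.2663 z 0.0080 | F 0.7 0.6 -0.0 | w 0.0196
up t21.93 xs -0.0639 ys -0.2656 z 0.1190 | F -0.1 1.4 -4.6 | w 0.0196
```

View pics/m_wrist.png

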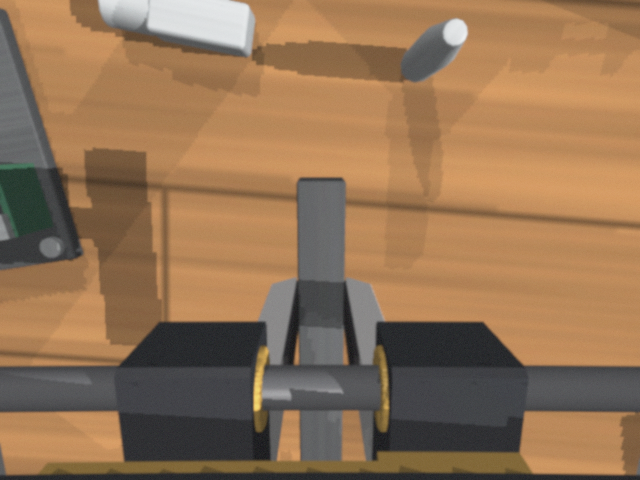

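View pics/m_sc.png

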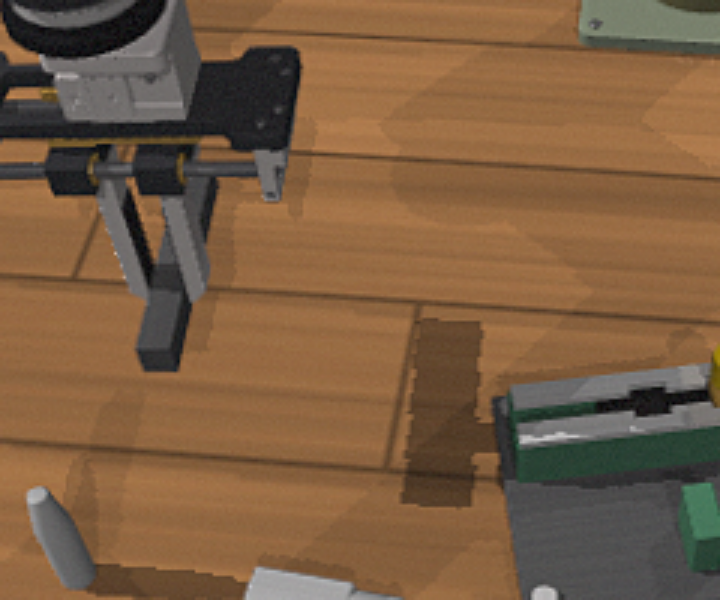

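```bash
python3 - <<'E'
from h import *
from workcell import robot
st=robot.state();f={k:v[()] for k,v in np.load("pics/m_wrist.npz").items()}
u=np.array([np.cos(.082),np.sin(.082),0]);v=np.array([-u[1],u[0],0]);p=st["ee_pos"]
for t in(0,.03,-.03,.06):
    e=p+.054*u*np.cos(t)+[0,0,.012+.054*np.sin(t)];print(t,proj(f,[e+.01*v,e-.01*v],st).round(1).tolist())
Qp=quat(TH-np.pi/2);SO=K+.0198*ys
robot.move_straight(p*[1,1,0]+[0,0,.17],None,.2)
robot.goto(SO+.0805*xs+.110*ys+[0,0,.16],Qp);robot.sleep(.15);s=rep("over")
np.savez("pics/n_st.npz",ee_pos=s["ee_pos"],tool_rot=s["tool_rot"])
f=robot.grab_frame("wrist");show("n_wrist",f)
E
```

```text
0 [[295.6, 181.0], [345.0, 181.0]]
0.03 [[295.4, 181.4], [345.3, 181.4]]
-0.03 [[295.9, 180.7], [344.8, 180.7]]
0.06 [[295.1, 181.9], [345.5, 181.9]]
over t24.23 xs 0.0806 ys 0.1286 z 0.1600 | F 0.4 -1.0 -5.9 | w 0.0196
```

View pics/n_wrist.png

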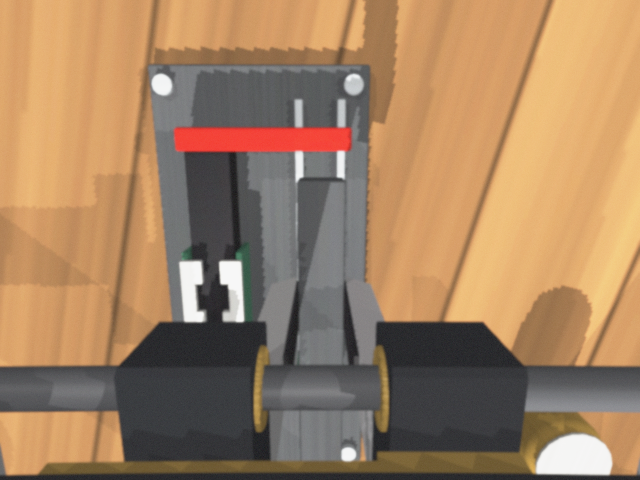

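The bar is level in the grip. The red jaw's near edge is at row 151 and the lips are at columns 298 and 341.

```bash
python3 - <<'E'
from h import *
f={k:v[()] for k,v in np.load("pics/n_wrist.npz").items()};st=np.load("pics/n_st.npz")
for px,z in(([[298,105],[341.5,105],[299,170],[340.5,160]],.018),([[320,151]],.048),([[162,84],[353,84]],.015),([[323,180]],.172),([[192,262],[231,262]],.0515)):
    p=onz(f,px,z,st)-K;print(z,(p@xs).round(4),(p@ys).round(4))
import cv2
cv2.imwrite('pics/n_crop.png',cv2.resize(f['color'][60:300,140:380],None,fx=2.5,fy=2.5,interpolation=cv2.INTER_CUBIC))
E
```

```text
0.018 [0.0636 0.096  0.0636 0.0956] [0.2261 0.226  0.1786 0.186 ]
0.048 [0.08] [0.1931]
0.015 [-0.0368  0.1045] [0.241  0.2409]
0.172 [0.0815] [0.1829]
0.0515 [-0.0135  0.0148] [0.1145 0.1144]
```

View pics/n_crop.png

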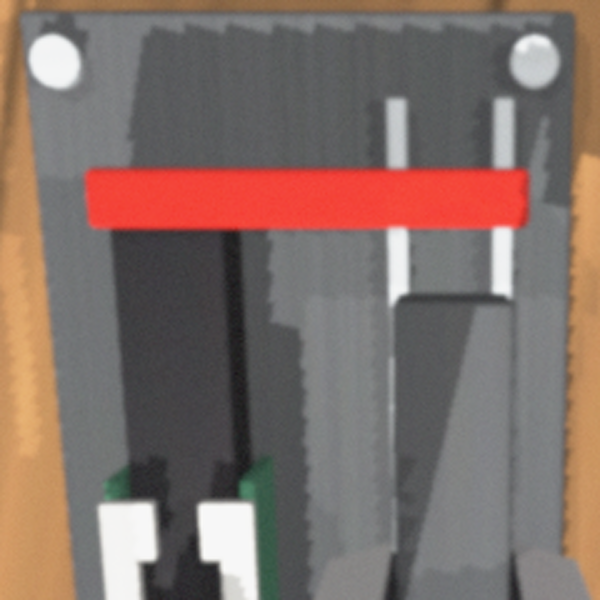

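```bash
python3 - <<'E'
from h import *
from workcell import robot
Q=quat(TH-np.pi/2);P=K+.0802*xs+.1288*ys
robot.move_straight(P+[0,0,.06],Q,.2);rep("60")
c=robot.move_straight(P+[0,0,.030],Q,.08,contact_N=10);rep(("30",c))
if not c:
    c=robot.move_straight(P+[0,0,.0195],Q,.02,contact_N=5);rep(("low",c))
f=robot.grab_frame("wrist");show("o_wrist",f);f=robot.grab_frame("scene");show("o_scene",f)
cv2.imwrite('pics/o_sc.png',cv2.resize(f['color'][120:290,280:540],None,fx=3,fy=3))
E
```

```text
60 t24.93 xs 0.0811 ys 0.1285 z 0.0608 | F 1.9 -0.3 -4.2 | w 0.0194
('30', False) t25.46 xs 0.0796 ys 0.1289 z 0.0293 | F 0.0 0.7 -5.2 | w 0.0192
('low', True) t25.98 xs 0.0802 ys 0.1288 z 0.0200 | F -0.2 -0.2 4.6 | w 0.0196
```

View pics/o_sc.png

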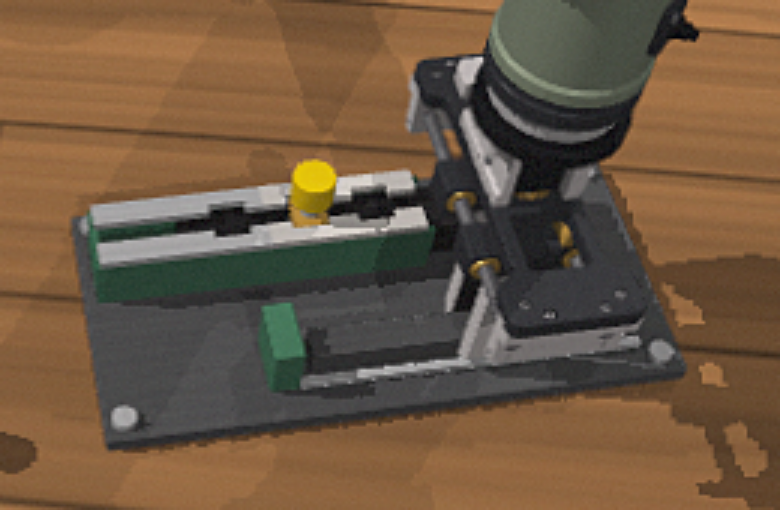

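View pics/o_wrist.png

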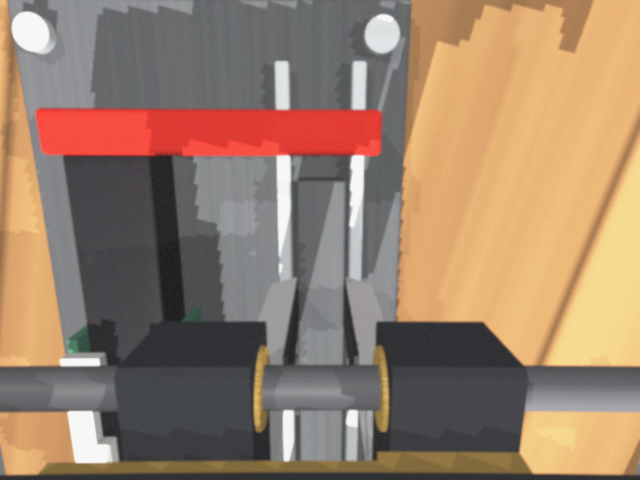

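The bar touched the floor at the expected height, between the lips. Before opening I'll shift it 4 mm outwards so the inner finger clears the tube's end.

```bash
python3 - <<'E'
from h import *
from workcell import robot
Q=quat(TH-np.pi/2);P=K+.0802*xs+.1288*ys
robot.move_straight(P+[0,0,.0215],Q,.03)
P=K+.0808*xs+.1328*ys
c=robot.move_straight(P+[0,0,.0215],Q,.03,contact_N=10);rep(c)
c=robot.move_straight(P+[0,0,.0200],Q,.02,contact_N=5);rep(c)
robot.open_gripper();rep("open")
robot.move_straight(P+[0,0,.06],Q,.06,contact_N=10);rep("up")
robot.move_straight(P+[0,0,.17],Q,.2);robot.goto(P-.05*ys+[0,0,.22],Q);robot.sleep(.15);s=rep("hi")
np.savez("pics/p_st.npz",ee_pos=s["ee_pos"],tool_rot=s["tool_rot"])
for n in("wrist","scene","top"): show("p_"+n,robot.grab_frame(n))
f=np.load("pics/p_scene.npz")
cv2.imwrite('pics/p_sc.png',cv2.resize(f['color'][120:290,280:540],None,fx=3,fy=3))
E
```

```text
False t26.66 xs 0.0803 ys 0.1332 z 0.0209 | F 0.8 -0.2 -4.7 | w 0.0193
False t26.91 xs 0.0809 ys 0.1329 z 0.0200 | F -0.4 0.6 -3.6 | w 0.0194
open t28.12 xs 0.0808 ys 0.1328 z 0.0200 | F -1.6 -0.0 0.2 | w 0.0941
up t28.93 xs 0.0805 ys 0.1328 z 0.0599 | F 0.5 -0.7 -0.1 | w 0.0938
hi t30.17 xs 0.0792 ys 0.0839 z 0.2173 | F -0.3 -0.1 0.4 | w 0.0943
```

View pics/p_sc.png

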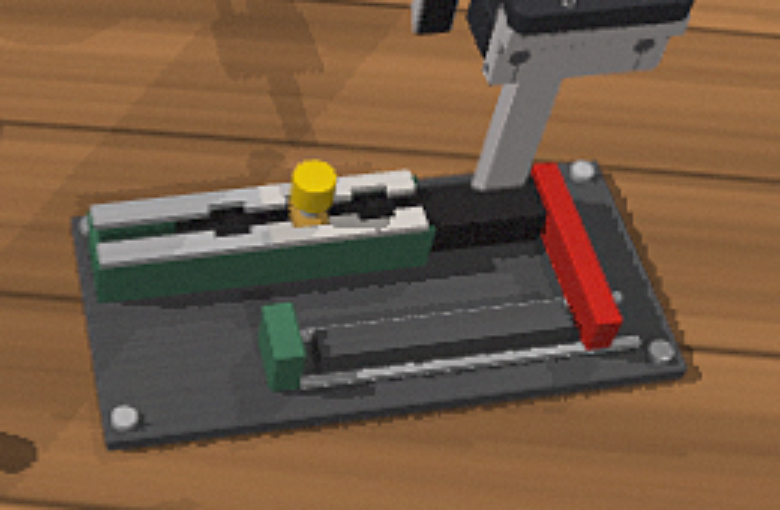

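View pics/p_wrist.png

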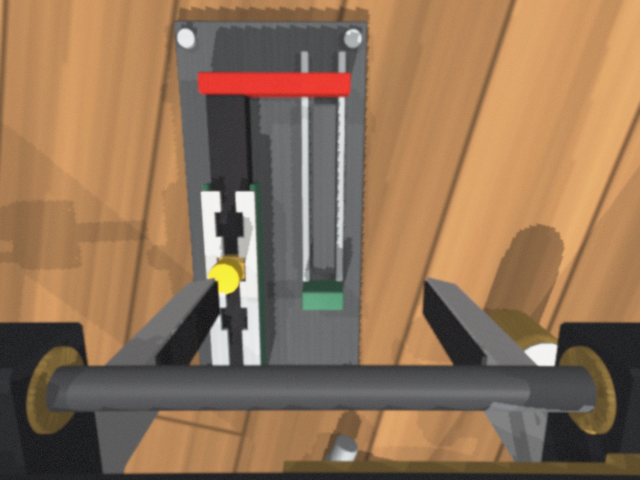

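The scene view shows the bar flat between the lips with the knob up and clear of the plate. The wrist view puts the bar at columns 313–337, parallel to the lips. One numeric check, then hand in.

```bash
python3 - <<'E'
from h import *
from workcell import robot
f={k:v[()] for k,v in np.load("pics/p_wrist.npz").items()};st=np.load("pics/p_st.npz")
h=cv2.cvtColor(f["color"],cv2.COLOR_BGR2HSV)
g=f["color"][150:260:20,295:350].astype(int).sum(2)//3;print(g[2].tolist())
p=onz(f,[[305,200],[341.5,200]],.018,st)-K;print("lips",p@xs)
p=onz(f,[[313,120],[335,120],[313,260],[335.5,260]],.032,st)-K;print("bar",p@xs-0)
p=onz(f,[[324,97],[324,270]],.032,st)-K;print("ends stand y",p@ys-.0198)
fs={k:v[()] for k,v in np.load("pics/p_scene.npz").items()}
h=cv2.cvtColor(fs["color"],cv2.COLOR_BGR2HSV);m,s,ce=blob((h[...,0]>22)&(h[...,0]<35)&(h[...,1]>150)&(h[...,2]>190))
p=onz(fs,ce,.082)-K;print("knob",p@xs,p@ys)
a=np.load("pics/a_top.npz")["color"].astype(int);b=np.load("pics/p_top.npz")["color"].astype(int)
print("bystander diff",(abs(a-b).sum(2)>90)[70:250,230:290].mean(),(abs(a-b).sum(2)>90)[70:245,365:425].mean(),(abs(a-b).sum(2)>90)[225:250,485:520].mean())
robot.sign_off()
E
```

```text
[101, 101, 100, 101, 100, 103, 134, 175, 203, 212, 212, 209, 190, 150, 105, 88, 88, 90, 100, 108, 109, 111, 108, 109, 108, 108, 110, 110, 113, 111, 113, 113, 109, 112, 112, 111, 113, 110, 111, 99, 83, 84, 118, 165, 199, 214, 212, 198, 159, 117, 105, 103, 105, 109, 108]
lips [0.06329283 0.09706451]
bar [0.0713589  0.09008472 0.07079415 0.09155359]
ends stand y [0.17229869 0.02066492]
knob [-0.00045567] [0.04793868]
bystander diff 0.0 0.0 0.0
the job is handed in; nothing more can be done
```

The job is handed in: the button is up in the very next hole and the bar lies in the trough with the gripper clear. No verdict was reported, so these are my own checks.

- **Slide:** I gripped the knob lightly, pressed it about 5.5 mm and slid the tube to about 36 mm. Then I let go and pushed the knob slowly with one finger until the button popped into the next hole. The highest force I read while pushing was about 15 N.
- **Button:** in the last picture the knob is up, with the carriage at about 48 mm. That is roughly 1.5 mm past the hole centre I first measured (46.5 mm), which is about the hole's play and within the limits.
- **Bar:** I laid it on the trough floor, and it lies along the trough between the lips. Its centre measures stand x ≈ 0.081 m. For y, the position I released it at gives about 0.092 m and the last picture gives 0.096 m, a 4 mm difference; both are within the limits.
- **Bystanders:** the hammer, tin and punch show no change in the top view. The clock read about 30 s.

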